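# Rake the pry sticks into two tight rows

## Task

Take the hand rake and comb the scattered pry sticks towards you, first the left bay of the tray and then the right, so that in each bay the three lie flat, parallel and touching, in one tight row against its stop bar. Move the sticks with the rake only, not with the fingers; finish each row by pressing it on its bar for half a second with 5 to 10 newtons, and never press sticks on the tray with more than 20, nor bear down on the tray with the rake. Then stand the rake upright on the bench beside the tray and leave the bottle, screwdriver and tablet alone.

Things in the scene. Friction and masses are not known exactly. Their poses are not given: they have to be found in the camera images.
- tray: Grey plastic sorting tray, fixed to the bench, 230 mm long (x) by 239 mm wide (y), 20 mm high; walls 5 mm, floor 6 mm thick. Origin: centre of its underside; x runs away from the robot, y to its left. A 5 mm rib along y = 0 makes two bays, each 220 mm long (x -110 to +110 mm) and 112 mm wide. At the start nothing lies beyond x = +70 mm in either bay.
- bay_l (a point): Centre of the left bay's floor (tray x 0, y +58.5, 6 mm up). At its robot end an aluminium stop bar with a firm rubber face, together 10 mm thick, 13 mm high, lies across the bay, locked: the face lies anywhere from x = -100 to -78 mm, differs between the bays and is not measured; find it by sight or by feel. The rubber gives 1 mm per 6 N, the bar not at all.
- bay_r (a point): Centre of the right bay's floor (tray x 0, y -58.5, 6 mm up). At its robot end an aluminium stop bar with a firm rubber face, together 10 mm thick, 13 mm high, lies across the bay, locked: the face lies anywhere from x = -100 to -78 mm, differs between the bays and is not measured; find it by sight or by feel. The rubber gives 1 mm per 6 N, the bar not at all.
- rake: Hand rake, standing upright on its teeth on the bench, at the left or right of the tray, about 160 g. Origin: centre of the underside of the teeth, z up. Seven steel teeth 17 mm long under a steel head, 84 mm wide (y), 24 mm deep (x), whose top is 33 mm up; front and back are alike. Above it an upright wooden grip, 18 mm thick (x) and 44 mm wide (y), from 33 to 88 mm up.
- rake_grip (a point): Middle of the rake's wooden grip, 62 mm above the teeth's underside; squeeze it here across its 18 mm (along the rake's x).
- stick_l1: Flat stainless steel pry stick, a rod 90 mm long (along its y), 11 mm wide (x; the last 8 mm at each end narrow to 7 mm), 8 mm thick, about 55 g. Origin: centre of its underside. It starts in the left bay, lying flat and up to 0.35 rad askew.
- stick_l2: Flat stainless steel pry stick, a rod 90 mm long (along its y), 11 mm wide (x; the last 8 mm at each end narrow to 7 mm), 8 mm thick, about 55 g. Origin: centre of its underside. It starts in the left bay, lying flat and up to 0.35 rad askew.
- stick_l3: Flat stainless steel pry stick, a rod 90 mm long (along its y), 11 mm wide (x; the last 8 mm at each end narrow to 7 mm), 8 mm thick, about 55 g. Origin: centre of its underside. It starts in the left bay, lying flat and up to 0.35 rad askew.
- stick_r1: Flat stainless steel pry stick, a rod 90 mm long (along its y), 11 mm wide (x; the last 8 mm at each end narrow to 7 mm), 8 mm thick, about 55 g. Origin: centre of its underside. It starts in the right bay, lying flat and up to 0.35 rad askew.
- stick_r2: Flat stainless steel pry stick, a rod 90 mm long (along its y), 11 mm wide (x; the last 8 mm at each end narrow to 7 mm), 8 mm thick, about 55 g. Origin: centre of its underside. It starts in the right bay, lying flat and up to 0.35 rad askew.
- stick_r3: Flat stainless steel pry stick, a rod 90 mm long (along its y), 11 mm wide (x; the last 8 mm at each end narrow to 7 mm), 8 mm thick, about 55 g. Origin: centre of its underside. It starts in the right bay, lying flat and up to 0.35 rad askew.
- bottle: White plastic bottle, 48 mm across, 110 mm high, origin under its centre; stands on the other side of the tray from the rake. Leave alone.
- driver: Screwdriver, 160 mm long, lying on the bench beyond the tray; origin under it. Leave alone.
- tablet: Opened tablet computer 170 x 240 x 7 mm, lying on a mat far to the left; origin under its centre. Leave alone.
Not all that is in view belongs to the job. Several things look just like the rake: the one meant starts nearest to the robot's base.

How it is judged:
On the way, in this order (a step that is already met when the one before it is completed fails the run):
1. the left bay's three sticks are pressed by the rake, in a tight parallel row, on the tray's stop bar (over 3 N) (angle between the y axis of each of stick_l1, stick_l2, stick_l3 and the y axis of tray, either way round below 0.07 rad and x of each of stick_l1, stick_l2, stick_l3 in the frame of tray below -0.03 m and angle between each of stick_l1, stick_l2, stick_l3's own z axis and vertical below 0.1 rad and z of each of stick_l1, stick_l2, stick_l3 in the frame of tray below 0.009 m and y of each of stick_l1, stick_l2, stick_l3 in the frame of tray above 0 m and x of stick_l2 in the frame of stick_l1 between -0.026 and 0.026 m and x of stick_l3 in the frame of stick_l1 between -0.026 and 0.026 m and x of stick_l3 in the frame of stick_l2 between -0.026 and 0.026 m and contact force between any of stick_l1, stick_l2, stick_l3 and tray above 3 N and (contact force between rake and stick_l1 above 2 N or contact force between rake and stick_l2 above 2 N or contact force between rake and stick_l3 above 2 N)), for 0.2 s.
2. the right bay's three sticks are pressed by the rake, in a tight parallel row, on the tray's stop bar (over 3 N) (angle between the y axis of each of stick_r1, stick_r2, stick_r3 and the y axis of tray, either way round below 0.07 rad and x of each of stick_r1, stick_r2, stick_r3 in the frame of tray below -0.03 m and angle between each of stick_r1, stick_r2, stick_r3's own z axis and vertical below 0.1 rad and z of each of stick_r1, stick_r2, stick_r3 in the frame of tray below 0.009 m and y of each of stick_r1, stick_r2, stick_r3 in the frame of tray below 0 m and x of stick_r2 in the frame of stick_r1 between -0.026 and 0.026 m and x of stick_r3 in the frame of stick_r1 between -0.026 and 0.026 m and x of stick_r3 in the frame of stick_r2 between -0.026 and 0.026 m and contact force between any of stick_r1, stick_r2, stick_r3 and tray above 3 N and (contact force between rake and stick_r1 above 2 N or contact force between rake and stick_r2 above 2 N or contact force between rake and stick_r3 above 2 N)), for 0.2 s.
At the end, for the whole second after the job is handed in: Each bay's 3 sticks lie flat and still on the tray floor, over 30 mm from its middle towards the robot, within 0.07 rad of its y axis, the outer two at most 26 mm apart (x; 22 when touching); the rake stands upright (0.1 rad) on the bench, still, touching no tray or stick (angle between the y axis of each of stick_l1, stick_l2, stick_l3, stick_r1, stick_r2, stick_r3 and the y axis of tray, either way round below 0.07 rad and x of each of stick_l1, stick_l2, stick_l3, stick_r1, stick_r2, stick_r3 in the frame of tray below -0.03 m and angle between each of stick_l1, stick_l2, stick_l3, stick_r1, stick_r2, stick_r3, rake's own z axis and vertical below 0.1 rad and z of each of stick_l1, stick_l2, stick_l3, stick_r1, stick_r2, stick_r3 in the frame of tray below 0.009 m and y of each of stick_l1, stick_l2, stick_l3 in the frame of tray above 0 m and x of stick_l2 in the frame of stick_l1 between -0.026 and 0.026 m and x of stick_l3 in the frame of stick_l1 between -0.026 and 0.026 m and x of stick_l3 in the frame of stick_l2 between -0.026 and 0.026 m and y of each of stick_r1, stick_r2, stick_r3 in the frame of tray below 0 m and x of stick_r2 in the frame of stick_r1 between -0.026 and 0.026 m and x of stick_r3 in the frame of stick_r1 between -0.026 and 0.026 m and x of stick_r3 in the frame of stick_r2 between -0.026 and 0.026 m and height (world z) of rake below 0.004 m and linear speed of each of rake, stick_l1, stick_l2, stick_l3, stick_r1, stick_r2, stick_r3 below 0.01 m/s and contact force between rake and tray below 0.1 N and contact force between rake and stick_l1 below 0.1 N and contact force between rake and stick_l2 below 0.1 N and contact force between rake and stick_l3 below 0.1 N and contact force between rake and stick_r1 below 0.1 N and contact force between rake and stick_r2 below 0.1 N and contact force between rake and stick_r3 below 0.1 N).
It fails at once if a stick is pressed on the tray or its stop bars with more than 20 N (contact force between any of stick_l1, stick_l2, stick_l3, stick_r1, stick_r2, stick_r3 and tray above 20 N).
It fails at once if the rake presses the tray with more than 40 N (contact force between rake and tray above 40 N).
It fails at once if the fingers touch a stick (contact force between the fingers and stick_l1 above 0.5 N or contact force between the fingers and stick_l2 above 0.5 N or contact force between the fingers and stick_l3 above 0.5 N or contact force between the fingers and stick_r1 above 0.5 N or contact force between the fingers and stick_r2 above 0.5 N or contact force between the fingers and stick_r3 above 0.5 N).
It fails at once if the bottle, screwdriver or tablet is moved by more than 20 mm (distance of any of bottle, driver, tablet from where it was at the start of the episode above 0.02 m).
It also fails if it takes over 67 s, if anything falls off the work surface, if the arm or the gripper's body presses on something with over 40 N, if the wrist force passes 120 N, or if a joint passes its speed limit or range.

## Robot

A 7-joint arm with a two-finger parallel gripper is mounted at the origin on the work surface. World frame = base frame: x ahead of the robot, y to its left, z up, the work surface at z = 0. Lengths are in m, angles in rad, forces in N, time in s.
With the tool pointing down it reaches from about 0.425 to 0.825 m from the base axis. Payload 3.6 kg.
Tool frame: the origin (TCP) lies between the finger pads; the fingertips stand 11 mm ahead of it and the grasp point (between the pads) lies 8 mm behind it; z points along the fingers, y is the line along which they close (so a half turn about z gives the same grasp; the last joint's range is limited). The gripper opens to 85 mm and grips with 20 to 120 N. Pads are 22 mm wide; open, the fingers measure 114 mm over their backs; the gripper's body (76 mm by 85 mm) begins 54 mm behind the grasp point. The pads swing forward as they close: fully open they stand 13 mm farther back than shut.
Start: joints at [1.163, 0.615, -0.013, 1.423, 0.008, 1.103, -0.04], TCP at [0.242, -0.603, 0.242] pointing down, gripper open.
Joint ranges: [-3.12, 3.12], [-0.3, 2.06], [-1.34, 1.32], [0.26, 2.42], [-1.36, 4.5], [0.01, 1.98], [-2.84, 2.84]. Speed limits (rad/s): [2.79, 2.79, 3.14, 3.14, 3.14, 3.14, 3.14].

## Interface

Orientations are given as [roll, pitch, yaw] about the fixed x, y, z axes, in that order (R = Rz(yaw) Ry(pitch) Rx(roll)).
In Python, from workcell import manip gives the robot as it stands. The module is installed in compiled form; this text tells all that it offers.
- The arm moves only by the shell command python3 -m crank 'ROWS' [FORCE]. ROWS is JSON, a list of rows, each a list of 5 numbers: the opening, from 0 (shut) to 1 (fully open), then the shift along the tool's x, y, z scaled (see below), then the turn about the tool's z scaled (see below). A call has exactly 10 rows; each row is the pose to reach, as a shift and turn from the pose commanded when the call began, along the tool's axes at that moment; what a row does not reach only later rows make up. The controller multiplies each number of a shift by 100 mm and each number of a turn by 45 degrees. A row lasts 1/10 s, in which the tool goes at most 50 mm and 8.59 degrees, less where a joint would pass 70% of its speed; a pose out of reach is approached as far as the arm can. A call with a number of a shift or a turn outside -1 to 1 is refused whole. A call with a gripper value outside its range is refused whole. The fingers move at their own pace and stop on an object; FORCE is the grip in N (left out, the last holds). Time passes only in rows, so rows that repeat a pose let the fingers close, or fill a call up. It gives the time, the measured TCP pose, the force, the opening and the grip force at its end, in the units of the state.
- manip.state(): the state, without advancing time (a new reading comes with each control period).
- manip.grab_frame(name): name is "side" or "top"; returns (picture, depth): 384x512x3 uint8, red, green, blue; 384x512 float32, m along the optical axis (not along the pixel's ray), 0 where there is no reading.
- manip.calibration(name): a dict with "camera_matrix" (3x3 intrinsics, pixels), "position" and "orientation" of the camera in the world. Camera axes: x right, y up, looking along -z (the intrinsics and any distortion apply to the point x, -y, -z); pixel columns grow to the right and rows downward; lengths in m; the calibration is good to about 2 mm. A picture is of the moment at which its call begins. calibration takes no time and is no camera call.
- manip.sign_off(): hands the job in; it is judged then, once.
Trained networks look in the newest picture that a camera, given by its name, has taken for a name from the list of things; names that differ only in an ending like _2 or _b are one class to them, and where a whole thing is asked for, a point or a joint stands for the part that bears it (a point fixed in the world has none). Each returns a list of dicts, best first, with "score" (0 to 1); they miss things now and then, are a little off and sometimes report something else, mostly with a low value. They report only what shows in the picture. A call takes as long as a camera call. They do not tell look-alikes from the thing itself.
- manip.look_for(query, camera): "extent" ([centre column, centre row, width, height] in pixels, round what is visible of it).
- manip.spot_point(query, camera): "location" ([column, row] in pixels: a listed point, or the origin of a listed thing).
The state is a dict: "clock": time; "joint_pos": joint angles; "joint_vel": joint speeds; "effort": joint torques, N m; "ee_pos": TCP position; "ee_rot": TCP orientation; "wrist_force": force on the tool from outside, world axes, zero at the start; "torque": the same for the moment, N m; "opening": opening from 0.0 (shut) to 1.0 (fully open); "gripper_force": force on a finger pad.
Only numpy, scipy, OpenCV 4.12 (cv2) and the standard library are available. Lean on these libraries where they do the work, as an engineer would, in place of code of your own. Each camera call takes 0.05 s, during which the arm holds its last target. There are 200 camera calls.

## Working session

There is one attempt and no reset: what is moved stays moved. The work goes in short steps, Python scripts to look and compute and a shell command to move; the robot and the scene stay as the last step left them, time stands still between calls to the robot, and variables do not carry over. Pictures are saved under pics/ and viewed, at most 10 in all, crops included, and the job is handed in when it is done.

```bash
mkdir -p pics; cat > h.py <<'E'
import numpy as np, cv2
from workcell import manip
from scipy.spatial.transform import Rotation as R
def cam(n):
    c=manip.calibration(n); o=np.array(c["orientation"],float)
    M=o if o.shape==(3,3) else (R.from_euler('xyz',o).as_matrix() if o.size==3 else R.from_quat(o).as_matrix())
    return np.array(c["camera_matrix"]),np.array(c["position"]),M,c
def cloud(n,d):
    K,p,M,c=cam(n); v,u=np.mgrid[:d.shape[0],:d.shape[1]]
    P=np.stack([(u-K[0,2])/K[0,0]*d,-(v-K[1,2])/K[1,1]*d,-d],-1)
    return P@M.T+p
def save(n,img): cv2.imwrite(n,img[...,::-1])
def pix(n,P):
    K,p,M,c=cam(n); q=(np.asarray(P)-p)@M; q=q*[1,-1,-1]; q=q@K.T; return q[...,:2]/q[...,2:]
E
python3 - <<'E'
from h import *
for n in("top","side"):
    f,d=manip.grab_frame(n); save(f"pics/{n}0.png",f); np.save(f"{n}0.npy",d)
    print(n,cam(n)[3])
    C=cloud(n,d)
    for q in("rake","tray","bottle","stick_l1","driver","tablet"):
        for r in manip.look_for(q,n):
            e=r["extent"]; 
            print(q,round(r["score"],2),np.round(e),np.round(C[int(e[1]),int(e[0])],3))
print(manip.state())
E
```

```text
top {'camera_matrix': array([[463.92781168,   0.        , 267.00926079],
       [  0.        , 463.92781168, 188.8461517 ],
       [  0.        ,   0.        ,   1.        ]]), 'position': array([0.38059666, 0.04347495, 1.43192252]), 'orientation': array([ 0.15515233,  0.0045408 , -1.58129943])}
rake 0.77 [380. 223.  30.   7.] [ 0.488 -0.28   0.083]
rake 0.57 [422. 217.  18.  25.] [ 0.504 -0.4    0.083]
rake 0.51 [371. 172.  29.  23.] [ 0.645 -0.265  0.049]
tray 0.74 [279. 207.  86.  79.] [0.55  0.011 0.001]
bottle 0.72 [188. 232.  22.  14.] [0.47  0.28  0.091]
stick_l1 0.65 [258. 207.  26.   4.] [0.549 0.079 0.014]
stick_l1 0.59 [261. 222.  25.   4.] [0.503 0.07  0.016]
stick_l1 0.44 [264. 192.  26.   1.] [0.592 0.057 0.018]
driver 0.64 [342. 123.   9.  32.] [ 0.807 -0.187  0.025]
tablet 0.77 [107. 249.  81.  54.] [0.423 0.538 0.008]
side {'camera_matrix': array([[466.93625794,   0.        , 253.78230759],
       [  0.        , 466.93625794, 192.2935462 ],
       [  0.        ,   0.        ,   1.        ]]), 'position': array([ 0.24995274, -1.11135287,  0.98743085]), 'orientation': 
[... 545 characters left out ...]
'clock': 0.7, 'joint_pos': array([ 1.16348648,  0.61485111, -0.01261105,  1.42341531,  0.0081034 ,
        1.10341055, -0.04042484]), 'joint_vel': array([ 0.00054429,  0.00052952, -0.00112879, -0.00090545, -0.00023348,
       -0.00064195,  0.00071358]), 'effort': array([ 1.43699523e-03, -4.68958569e+01,  2.59434404e-01, -1.71305591e+01,
        1.00526941e-02,  1.72813114e-03,  7.15040699e-06]), 'ee_pos': array([ 0.24159891, -0.60339128,  0.24232386]), 'ee_rot': array([-3.14155756e+00, -3.88365473e-05,  3.80837967e-01]), 'wrist_force': array([-0.06790476,  0.27220906,  0.53346402]), 'torque': array([-0.01646588,  0.01430678,  0.00341636]), 'gripper_force': 0.0, 'opening': 1.0026109504737997}
```

View pics/top0.png

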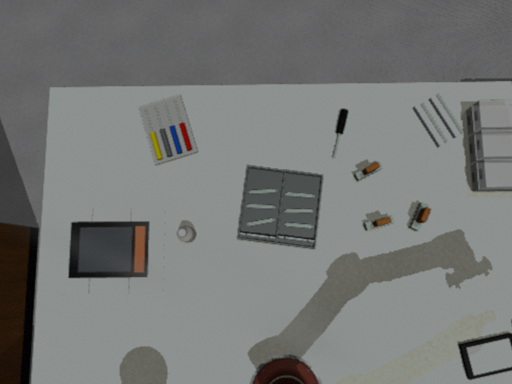

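View pics/side0.png

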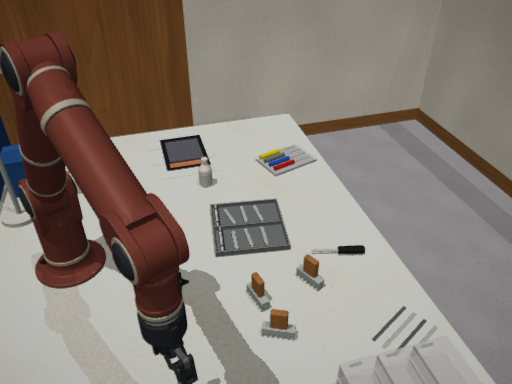

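The first image shows three rake look-alikes: (380,223) at 0.56 m from the base, (422,217) at 0.64 m and (371,172) at 0.70 m. The nearest, at (380,223), is the one meant. The tray is at (280,207) with its stop bars at the bottom edge, around row 238.

```bash
cat > m.py <<'E'
from h import *
def ray(n,uv,z):
    K,p,M,c=cam(n); uv=np.atleast_2d(uv).astype(float)
    d=np.c_[(uv[:,0]-K[0,2])/K[0,0],-(uv[:,1]-K[1,2])/K[1,1],-np.ones(len(uv))]@M.T
    return p+d*((z-p[2])/d[:,2])[:,None]
def rect(xy):
    (c,s,a)=cv2.minAreaRect(np.asarray(xy,np.float32)); return np.round(c,4),np.round(s,4),round(a,2)
E
python3 - <<'E'
from m import *
f=cv2.imread("pics/top0.png"); d=np.load("top0.npy"); g=cv2.cvtColor(f,cv2.COLOR_BGR2GRAY)
m=(g<110).astype(np.uint8); m[:150]=0;m[262:]=0;m[:,:225]=0;m[:,335:]=0
m=cv2.morphologyEx(m,cv2.MORPH_CLOSE,np.ones((9,9)))
cs,_=cv2.findContours(m,cv2.RETR_EXTERNAL,cv2.CHAIN_APPROX_NONE); c=max(cs,key=cv2.contourArea)[:,0]
print("tray",rect(ray("top",c,.02)))
for n in("top","side"):
    C=cloud(n,np.load(n+"0.npy"))
    for nm,(x,y) in dict(A=(.488,-.28),B=(.504,-.4),C=(.645,-.265)).items():
        P=C[(abs(C[...,0]-x)<.07)&(abs(C[...,1]-y)<.07)]
        t=P[(P[:,2]>.08)&(P[:,2]<.095)]; hd=P[(P[:,2]>.022)&(P[:,2]<.06)]
        print(n,nm,len(t),rect(t[:,:2]) if len(t)>3 else '',np.round(np.median(t,0),3),len(hd),rect(hd[:,:2]))
    P=C[(abs(C[...,0]-.55)<.2)&(abs(C[...,1])<.2)]; t=P[(P[:,2]>.012)&(P[:,2]<.03)]; print(n,"tray",len(t),rect(t[:,:2]))
    b=C[(abs(C[...,0]-.3)<.05)&(abs(C[...,1]-.2)<.03)]; print(b[:,2].mean(),b[:,2].std())
a=f[140:260,220:440]; cv2.imwrite("pics/crop0.png",cv2.resize(a,None,fx=3.6,fy=3.6,interpolation=cv2.INTER_CUBIC))
E
```

```text
Traceback (most recent call last):
  File "m.py", line 7, in rect
    (c,s,a)=cv2.minAreaRect(np.asarray(xy,np.float32)); return np.round(c,4),np.round(s,4),round(a,2)
            ~~~~~~~~~~~~~~~^^^^^^^^^^^^^^^^^^^^^^^^^^^
cv2.error: OpenCV(4.12.0) /io/opencv/modules/imgproc/src/convhull.cpp:143: error: (-215:Assertion failed) total >= 0 && (depth == CV_32F || depth == CV_32S) in function 'convexHull'
```

```bash
sed -i 's/np.asarray(xy,np.float32)/np.ascontiguousarray(np.asarray(xy)[:,:2],dtype=np.float32)/' m.py
python3 - <<'E'
from m import *
f=cv2.imread("pics/top0.png"); d=np.load("top0.npy"); g=cv2.cvtColor(f,cv2.COLOR_BGR2GRAY)
m=(g<110).astype(np.uint8); m[:150]=0;m[262:]=0;m[:,:225]=0;m[:,335:]=0
m=cv2.morphologyEx(m,cv2.MORPH_CLOSE,np.ones((9,9)))
cs,_=cv2.findContours(m,cv2.RETR_EXTERNAL,cv2.CHAIN_APPROX_NONE); c=max(cs,key=cv2.contourArea)[:,0]
print("tray",rect(ray("top",c,.02)))
for n in("top","side"):
    C=cloud(n,np.load(n+"0.npy"))
    for nm,(x,y) in dict(A=(.488,-.28),B=(.504,-.4),C=(.645,-.265)).items():
        P=C[(abs(C[...,0]-x)<.07)&(abs(C[...,1]-y)<.07)]
        t=P[(P[:,2]>.08)&(P[:,2]<.095)]; hd=P[(P[:,2]>.022)&(P[:,2]<.06)]
        print(n,nm,len(t),rect(t[:,:2]) if len(t)>3 else '',np.round(np.median(t,0),3),len(hd),rect(hd[:,:2]))
    P=C[(abs(C[...,0]-.55)<.2)&(abs(C[...,1])<.2)]; t=P[(P[:,2]>.012)&(P[:,2]<.03)]; print(n,"tray",len(t),rect(t[:,:2]))
    b=C[(abs(C[...,0]-.3)<.05)&(abs(C[...,1]-.2)<.03)]; print(b[:,2].mean(),b[:,2].std())
a=f[140:260,220:440]; cv2.imwrite("pics/crop0.png",cv2.resize(a,None,fx=3.6,fy=3.6,interpolation=cv2.INTER_CUBIC))
E
```

```text
tray (array([0.5483, 0.0085]), array([0.2395, 0.2324]), 82.08)
top A 91 (array([ 0.4938, -0.2899]), array([0.0175, 0.043 ]), 13.64) [ 0.493 -0.289  0.087] 127 (array([ 0.4942, -0.2909]), array([0.0239, 0.0852]), 14.21)
top B 94 (array([ 0.5119, -0.4132]), array([0.0187, 0.0426]), 59.85) [ 0.512 -0.413  0.088] 182 (array([ 0.5038, -0.3939]), array([0.0666, 0.1207]), 26.25)
top C 90 (array([ 0.6544, -0.265 ]), array([0.0177, 0.0441]), 25.05) [ 0.653 -0.264  0.087] 122 (array([ 0.6549, -0.2648]), array([0.0244, 0.0846]), 26.59)
top tray 1523 (array([ 0.5999, -0.0176]), array([0.2721, 0.3385]), 82.09)
0.00046272678951442964 0.0030256431201648513
side A 94 (array([ 0.4909, -0.2948]), array([0.0188, 0.0424]), 19.02) [ 0.49  -0.295  0.085] 237 (array([ 0.4893, -0.2935]), array([0.0241, 0.0869]), 15.36)
side B 124 (array([ 0.5083, -0.4167]), array([0.0208, 0.0424]), 65.96) [ 0.509 -0.418  0.085] 381 (array([ 0.5171, -0.3855]), array([0.103 , 0.0854]), 75.17)
side C 81 (array([ 0.6505, -0.2684]), array([0.0187, 0.0447]), 26.46) [ 0.651 -0.271  0.086] 265 (array([ 0.6514, -0.2687]), array([0.0267, 0.0881]), 24.93)
side tray 1020 (array([ 0.5998, -0.0165]), array([0.2735, 0.3502]), 80.19)
-0.0013102367799160968 0.0024895490631348946
```

View pics/crop0.png

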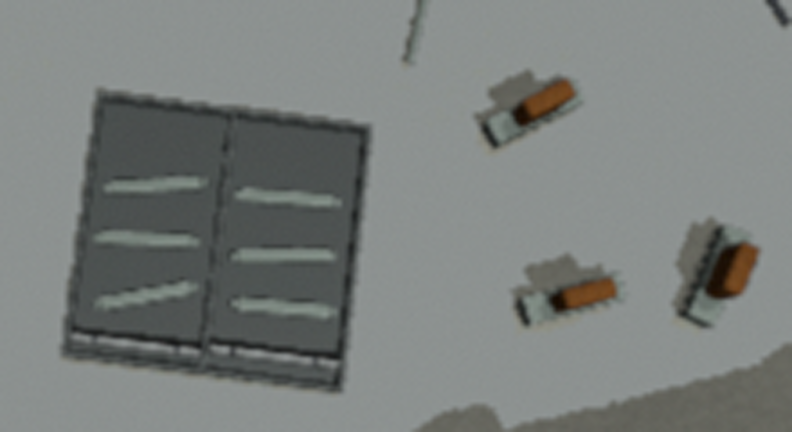

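The crop shows the nearest rake at crop (570,298), which is picture (378,223), standing clear with about 14° yaw. The tray has about −8° yaw, with stop bars at crop y≈340–355. I'm moving toward that rake.

```bash
cat > go.py <<'E'
import sys
from m import *
# usage: go.py x y z yawdeg -> shift numbers in call units
def go(x,y,z,yaw):
    s=manip.state(); Rm=R.from_euler('xyz',s["ee_rot"]).as_matrix()
    d=Rm.T@(np.array([x,y,z])-s["ee_pos"]); t=-(yaw-np.degrees(s["ee_rot"][2])+180)%360-180
    t=-(((yaw-np.degrees(s["ee_rot"][2]))+180)%360-180)
    print("t",round(s["clock"],2),"pos",np.round(s["ee_pos"],4),"yaw",round(np.degrees(s["ee_rot"][2]),2),"F",np.round(s["wrist_force"],2),"open",round(s["opening"],3),"grip",round(s["gripper_force"],1))
    print("shift",np.round(d*10,3),"turn",round(t/45,3))
if __name__=="__main__": go(*map(float,sys.argv[1:5]))
E
python3 -m crank '[[1,0.1,-0.06,0.06,-0.1],[1,0.2,-0.12,0.12,-0.2],[1,0.3,-0.18,0.18,-0.3],[1,0.4,-0.24,0.24,-0.4],[1,0.5,-0.3,0.3,-0.5],[1,0.6,-0.36,0.36,-0.6],[1,0.7,-0.42,0.42,-0.7],[1,0.8,-0.48,0.48,-0.8],[1,0.9,-0.54,0.54,-0.9],[1,1,-0.6,0.6,-1]]' 40
python3 go.py 0.492 -0.2925 0.18 104
```

```text
clock: 1.7
ee_pos: [0.3124, -0.5103, 0.1822]
ee_rot: [3.141, 0.0, 1.169]
wrist_force: [-0.0, -0.3, 0.1]
opening: 0.999
gripper_force: 0.0
t 1.7 pos [ 0.3124 -0.5103  0.1822] yaw 66.99 F [-0.03 -0.34  0.12] open 0.999 grip 0.0
shift [2.707 0.802 0.022] turn -0.822
```

```bash

python3 -m crank '[[1,0.1,0.08,0,0],[1,0.2,0.16,0,0],[1,0.3,0.24,0,0],[1,0.4,0.32,0,0],[1,0.5,0.4,0,0],[1,0.6,0.48,0,0],[1,0.7,0.56,0,0],[1,0.8,0.64,0,0],[1,0.9,0.72,0,0],[1,1,0.8,0,0]]'
python3 -m crank '[[1,0.1,0,0,-0.08],[1,0.2,0,0,-0.16],[1,0.3,0,0,-0.24],[1,0.4,0,0,-0.32],[1,0.5,0,0,-0.4],[1,0.6,0,0,-0.48],[1,0.7,0,0,-0.56],[1,0.8,0,0,-0.64],[1,0.9,0,0,-0.72],[1,1,0,0,-0.82]]'
python3 go.py 0.492 -0.2925 0.18 104
```

```text
clock: 2.7
ee_pos: [0.4259, -0.4496, 0.1823]
ee_rot: [-3.142, -0.0, 1.166]
wrist_force: [0.1, 0.5, 0.6]
opening: 1.003
gripper_force: 0.0
clock: 3.7
ee_pos: [0.4649, -0.3576, 0.1824]
ee_rot: [3.142, 0.0, 1.813]
wrist_force: [-0.1, 0.1, 1.0]
opening: 1.002
gripper_force: 0.0
t 3.7 pos [ 0.4649 -0.3576  0.1824] yaw 103.88 F [-0.11  0.11  1.  ] open 1.002 grip 0.0
shift [0.567 0.419 0.024] turn -0.003
```

```bash

python3 -m crank '[[1,0.1,0.08,0,0],[1,0.2,0.16,0,0],[1,0.3,0.23,0,0],[1,0.4,0.3,0,0],[1,0.5,0.37,0.1,0],[1,0.57,0.42,0.25,0],[1,0.57,0.42,0.4,0],[1,0.57,0.42,0.6,0],[1,0.57,0.42,0.8,0],[1,0.57,0.42,1,0]]'
python3 go.py 0.492 -0.2925 0.053 104
python3 - <<'E'
from m import *
f,d=manip.grab_frame("side"); 
C=cloud("side",d); t=C[(abs(C[...,0]-.49)<.05)&(abs(C[...,1]+.292)<.05)&(C[...,2]<.034)&(C[...,2]>.01)]
print(rect(t)); save("pics/s1.png",cv2.resize(f[220:340,190:350],None,fx=5,fy=5,interpolation=cv2.INTER_CUBIC))
E
```

```text
clock: 4.7
ee_pos: [0.4916, -0.2921, 0.0809]
ee_rot: [-3.141, -0.0, 1.81]
wrist_force: [0.5, 0.2, -0.4]
opening: 0.996
gripper_force: 0.0
t 4.7 pos [ 0.4916 -0.2921  0.0809] yaw 103.72 F [ 0.47  0.16 -0.42] open 0.996 grip 0.0
shift [-0.005  0.003  0.279] turn -0.006
(array([ 0.4901, -0.294 ]), array([0.0247, 0.0855]), 15.79)
```

View pics/s1.png

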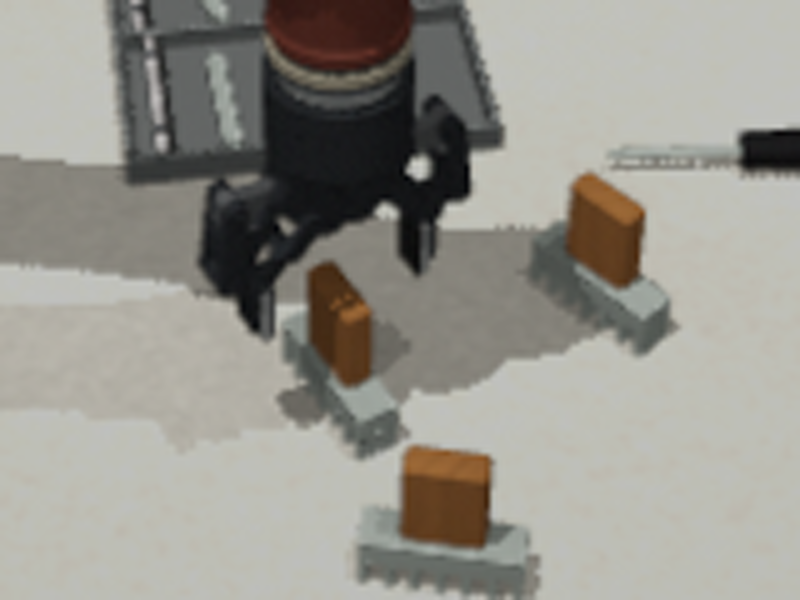

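```bash
python3 - <<'E'
from m import *
print(pix("side",[[.4916,-.2921,.07+.006],[.4916,-.2921,.088],[.4916,-.2921,.07]]), ray("side",[[258.4,278]],.088), ray("side",[[257.6,280.4]],.076))
E
python3 -m crank '[[1,0,0,0.05,0],[1,0,0,0.1,0],[1,0,0,0.15,0],[1,0,0,0.2,0],[1,0,0,0.25,0],[1,0,0,0.28,0],[1,0,0,0.28,0],[1,0,0,0.28,0],[1,0,0,0.28,0],[1,0,0,0.28,0]]'
```

```text
[[257.38764791 280.12063473]
 [257.39366358 276.92619183]
 [257.38466605 281.70406177]] [[ 0.49305008 -0.29647606  0.088     ]] [[ 0.49185747 -0.29320393  0.076     ]]
clock: 5.75
ee_pos: [0.4918, -0.2929, 0.0545]
ee_rot: [3.141, 0.0, 1.81]
wrist_force: [0.7, -0.0, 0.7]
opening: 0.998
gripper_force: 0.0
```

```bash

python3 -m crank '[[0,0,0,0.01,0],[0,0,0,0.01,0],[0,0,0,0.01,0],[0,0,0,0.01,0],[0,0,0,0.01,0],[0,0,0,0.01,0],[0,0,0,0.01,0],[0,0,0,0.01,0],[0,0,0,0.01,0],[0,0,0,0.01,0]]' 80
python3 -m crank '[[0,0,0,-0.1,0],[0,0,0,-0.2,0],[0,0,0,-0.3,0],[0,0,0,-0.4,0],[0,0,0,-0.5,0],[0,0,0,-0.5,0],[0,0,0,-0.5,0],[0,0,0,-0.5,0],[0,0,0,-0.5,0],[0,0,0,-0.5,0]]'
python3 go.py 0.63 0.06 0.105 82
python3 - <<'E'
from m import *
s=manip.state()["ee_pos"]
for n in("side","top"):
    f,d=manip.grab_frame(n); save(f"pics/{n}2.png",f)
    C=cloud(n,d)-s; t=C[(abs(C[...,0])<.06)&(abs(C[...,1])<.07)&(C[...,2]<-.015)&(C[...,2]>-.06)]
    print(n,rect(t),np.percentile(t[:,2],[1,50,99]))
E
```

```text
clock: 6.75
ee_pos: [0.4917, -0.2928, 0.0533]
ee_rot: [3.141, -0.0, 1.81]
wrist_force: [1.1, 0.1, 0.9]
opening: 0.202
gripper_force: 78.2
clock: 7.75
ee_pos: [0.4914, -0.2927, 0.1029]
ee_rot: [-3.141, -0.001, 1.81]
wrist_force: [0.6, -0.2, -1.1]
opening: 0.203
gripper_force: 78.1
t 7.75 pos [ 0.4914 -0.2927  0.1029] yaw 103.73 F [ 0.65 -0.17 -1.07] open 0.203 grip 78.1
shift [ 3.097  2.183 -0.021] turn 0.483
side (array([-0.0031, -0.0006]), array([0.0247, 0.0884]), 14.43) [-0.05524388 -0.02985125 -0.01697202]
top (array([-0.0047,  0.0255]), array([0.0237, 0.036 ]), 13.46) [-0.05214114 -0.02165563 -0.01525272]
```

```bash
python3 - <<'E'
from m import *
for n,off in(("top",(.5483,.0085)),("side",(.5443,.0045))):
    f=cv2.cvtColor(cv2.imread(f"pics/{n}0.png"),cv2.COLOR_BGR2GRAY).astype(np.float32)
    a=np.radians(-7.9); Rz=np.array([[np.cos(a),-np.sin(a)],[np.sin(a),np.cos(a)]])
    for b,ys in(("L",np.arange(30,90,2)),("R",np.arange(-90,-28,2))):
        out=[]
        for x in range(-120,-60,2):
            P=np.c_[np.full(len(ys),x),ys]/1000@Rz.T+off; q=pix(n,np.c_[P,np.full(len(ys),.019)]).astype(np.float32)
            out.append(int(cv2.remap(f,q[:,0],q[:,1],cv2.INTER_CUBIC).mean()))
        print(n,b,list(zip(range(-120,-60,2),out)))
    # stick centres in tray frame by brightness
    for b,y0 in(("L",58),("R",-58)):
        pr=[]
        xs=np.arange(-76,110,3)
        for x in xs:
            P=np.c_[np.full(20,x),np.linspace(y0-50,y0+50,20)]/1000@Rz.T+off; q=pix(n,np.c_[P,np.full(20,.014)]).astype(np.float32)
            pr.append(cv2.remap(f,q[:,0],q[:,1],cv2.INTER_LINEAR).max())
        print(b,[int(x) for x,p in zip(xs,pr) if p>125])
    if n=="side":
        m=(f<110).astype(np.uint8); M=np.zeros_like(m); M[195:260,205:295]=m[195:260,205:295]
        M=cv2.morphologyEx(M,cv2.MORPH_CLOSE,np.ones((9,9))); cs,_=cv2.findContours(M,cv2.RETR_EXTERNAL,cv2.CHAIN_APPROX_NONE)
        print(rect(ray(n,max(cs,key=cv2.contourArea)[:,0],.02)))
E
```

```text
top L [(-120, 139), (-118, 126), (-116, 103), (-114, 84), (-112, 74), (-110, 61), (-108, 59), (-106, 69), (-104, 77), (-102, 90), (-100, 113), (-98, 132), (-96, 120), (-94, 75), (-92, 41), (-90, 44), (-88, 65), (-86, 79), (-84, 83), (-82, 82), (-80, 81), (-78, 81), (-76, 81), (-74, 81), (-72, 81), (-70, 84), (-68, 89), (-66, 96), (-64, 101), (-62, 105)]
top R [(-120, 140), (-118, 127), (-116, 103), (-114, 84), (-112, 75), (-110, 63), (-108, 65), (-106, 79), (-104, 85), (-102, 84), (-100, 80), (-98, 83), (-96, 99), (-94, 123), (-92, 133), (-90, 104), (-88, 56), (-86, 40), (-84, 57), (-82, 76), (-80, 84), (-78, 84), (-76, 83), (-74, 83), (-72, 82), (-70, 82), (-68, 82), (-66, 82), (-64, 82), (-62, 80)]
L [-67, -64, -61, -58, -55, -52, -49, -46, -43, -10, -7, -4, 35, 38, 41, 44, 47]
R [-55, -52, -49, -10, -7, -4, -1, 41, 44, 47]
side L [(-120, 194), (-118, 189), (-116, 170), (-114, 144), (-112, 120), (-110, 96), (-108, 78), (-106, 80), (-104, 91), (-102, 90), (-100, 108), (-98, 151), (-96, 172), (-94, 151), (-92, 107), (-90, 64), (-88, 56), (-86, 78), (-84, 97), (-82, 101), (-80, 102), (-78, 102), (-76, 101), (-74, 102), (-72, 102), (-70, 104), (-68, 109), (-66, 115), (-64, 121), (-62, 127)]
side R [(-120, 194), (-118, 190), (-116, 173), (-114, 145), (-112, 118), (-110, 93), (-108, 74), (-106, 76), (-104, 91), (-102, 100), (-100, 102), (-98, 97), (-96, 96), (-94, 123), (-92, 161), (-90, 163), (-88, 130), (-86, 79), (-84, 49), (-82, 66), (-80, 91), (-78, 100), (-76, 102), (-74, 102), (-72, 102), (-70, 102), (-68, 102), (-66, 102), (-64, 102), (-62, 102)]
L [-67, -64, -61, -58, -55, -52, -49, -46, -43, -40, -37, -13, -10, -7, -4, -1, 2, 32, 35, 38, 41, 44, 47, 50, 53]
R [-55, -52, -49, -46, -43, -13, -10, -7, -4, -1, 2, 5, 38, 41, 44, 47, 50]
(array([ 0.5444, -0.0068]), array([0.2526, 0.2281]), 82.0)
```

```bash

python3 -m crank '[[0,0.1,0.07,-0.05,0],[0,0.2,0.14,-0.1,0],[0,0.3,0.21,-0.15,0],[0,0.4,0.28,-0.2,0],[0,0.5,0.35,-0.25,0],[0,0.6,0.42,-0.25,0],[0,0.7,0.49,-0.25,0],[0,0.8,0.56,-0.25,0],[0,0.9,0.63,-0.25,0],[0,1,0.7,-0.25,0]]'
python3 -m crank '[[0,0.1,0.07,0,0],[0,0.2,0.14,0,0],[0,0.3,0.21,0,0],[0,0.4,0.28,0,0],[0,0.5,0.35,0,0],[0,0.6,0.42,0,0],[0,0.7,0.49,0,0],[0,0.8,0.56,0,0],[0,0.9,0.63,0,0],[0,1,0.7,0,0]]'
python3 go.py 0.64 0.045 0.105 82
```

```text
clock: 8.85
ee_pos: [0.5361, -0.1781, 0.1281]
ee_rot: [-3.141, -0.0, 1.81]
wrist_force: [0.1, 0.7, -1.3]
opening: 0.2
gripper_force: 78.1
clock: 9.85
ee_pos: [0.5806, -0.0644, 0.1283]
ee_rot: [3.142, -0.0, 1.81]
wrist_force: [0.2, 0.8, -1.4]
opening: 0.196
gripper_force: 78.1
t 9.85 pos [ 0.5806 -0.0644  0.1283] yaw 103.72 F [ 0.19  0.77 -1.41] open 0.196 grip 78.1
shift [0.922 0.837 0.233] turn 0.483
```

```bash

python3 -m crank '[[0,0.1,0.08,0,0.05],[0,0.2,0.16,0,0.1],[0,0.3,0.24,0,0.15],[0,0.4,0.32,0,0.2],[0,0.5,0.4,0,0.25],[0,0.6,0.48,0,0.3],[0,0.7,0.56,0,0.35],[0,0.8,0.64,0,0.4],[0,0.9,0.72,0.05,0.45],[0,1,0.81,0.1,0.48]]'
python3 go.py 0.6353 0.0526 0.062 82.05
```

```text
clock: 10.85
ee_pos: [0.6355, 0.0522, 0.1183]
ee_rot: [3.141, -0.0, 1.432]
wrist_force: [0.8, -0.7, -0.7]
opening: 0.201
gripper_force: 78.1
t 10.85 pos [0.6355 0.0522 0.1183] yaw 82.06 F [ 0.79 -0.66 -0.71] open 0.201 grip 78.1
shift [ 0.004 -0.002  0.563] turn 0.0
```

Descend partway (rake underside to about 30 mm) and check the clearances before entering the bay.

```bash

python3 -m crank '[[0,0,0,0.07,0],[0,0,0,0.14,0],[0,0,0,0.21,0],[0,0,0,0.28,0],[0,0,0,0.32,0],[0,0,0,0.32,0],[0,0,0,0.32,0],[0,0,0,0.32,0],[0,0,0,0.32,0],[0,0,0,0.32,0]]'
python3 - <<'E'
from m import *
f,d=manip.grab_frame("side"); a=cv2.resize(f[180:270,190:310],None,fx=6,fy=6,interpolation=cv2.INTER_CUBIC)
g,_=manip.grab_frame("top"); b=cv2.resize(g[150:260,230:330],None,fx=4,fy=4,interpolation=cv2.INTER_CUBIC)
save("pics/s3.png",a)
s=manip.state()["ee_pos"]; C=cloud("side",d)
t=C[(abs(C[...,0]-s[0])<.05)&(abs(C[...,1]-s[1])<.07)&(C[...,2]>.042)&(C[...,2]<.068)]; print(rect(t),s)
E
```

```text
clock: 11.85
ee_pos: [0.6354, 0.0511, 0.0867]
ee_rot: [3.141, -0.0, 1.433]
wrist_force: [0.5, -0.4, -0.9]
opening: 0.204
gripper_force: 78.1
(array([0.6317, 0.0461]), array([0.0813, 0.0256]), 84.41) [0.63530962 0.05105824 0.08653359]
```

View pics/s3.png

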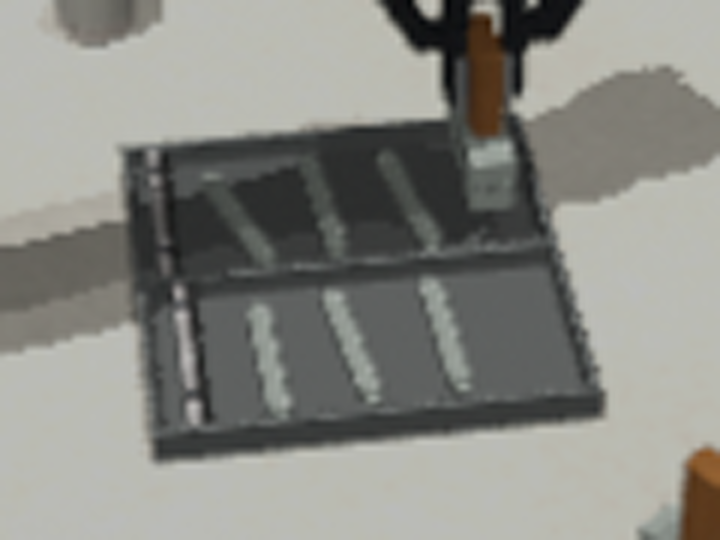

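The rake hangs over the far end of the left bay at crop (490,180), parallel to the end wall, clear of the rib and of the far stick at (410,200). Lowering it.

```bash

python3 -m crank '[[0,0.01,0,0.04,0],[0,0.02,0,0.08,0],[0,0.02,0,0.12,0],[0,0.02,0,0.16,0],[0,0.02,0,0.18,0],[0,0.02,0,0.2,0],[0,0.02,0,0.22,0],[0,0.02,0,0.24,0],[0,0.02,0,0.24,0],[0,0.02,0,0.24,0]]'; python3 go.py .5546 .0639 .0625 82.05
```

```text
clock: 12.95
ee_pos: [0.6355, 0.053, 0.0624]
ee_rot: [3.142, -0.0, 1.433]
wrist_force: [-0.2, -0.2, -1.6]
opening: 0.201
gripper_force: 78.1
t 12.95 pos [0.6355 0.053  0.0624] yaw 82.12 F [-0.22 -0.23 -1.57] open 0.201 grip 78.1
shift [-0.003 -0.816 -0.001] turn 0.002
```

```bash

python3 -m crank '[[0,0,-0.05,0,0],[0,0,-0.1,0,0],[0,0,-0.15,0,0],[0,0,-0.2,0,0],[0,0,-0.25,0,0],[0,0,-0.3,0,0],[0,0,-0.35,0,0],[0,0,-0.4,0,0],[0,0,-0.45,0,0],[0,0,-0.5,0,0]]'
python3 -m crank '[[0,0,-0.05,0,0],[0,0,-0.1,0,0],[0,0,-0.15,0,0],[0,0,-0.2,0,0],[0,0,-0.25,0,0],[0,0,-0.3,0,0],[0,0,-0.35,0,0],[0,0,-0.4,0,0],[0,0,-0.45,0,0],[0,0,-0.45,0,0]]'
python3 go.py .5147 .0639 .0625 82.05
python3 - <<'E'
from m import *
f,d=manip.grab_frame("side"); save("pics/s4.png",cv2.resize(f[180:270,190:310],None,fx=6,fy=6,interpolation=cv2.INTER_CUBIC))
E
```

```text
clock: 13.95
ee_pos: [0.5857, 0.06, 0.0624]
ee_rot: [3.141, -0.0, 1.433]
wrist_force: [0.1, 0.1, -1.0]
opening: 0.203
gripper_force: 78.1
clock: 14.95
ee_pos: [0.5401, 0.0662, 0.0623]
ee_rot: [-3.14, 0.0, 1.434]
wrist_force: [0.2, -0.6, -1.1]
opening: 0.199
gripper_force: 78.1
t 14.95 pos [0.5401 0.0662 0.0623] yaw 82.15 F [ 0.18 -0.62 -1.08] open 0.199 grip 78.1
shift [-0.057 -0.249 -0.002] turn 0.002
```

View pics/s4.png

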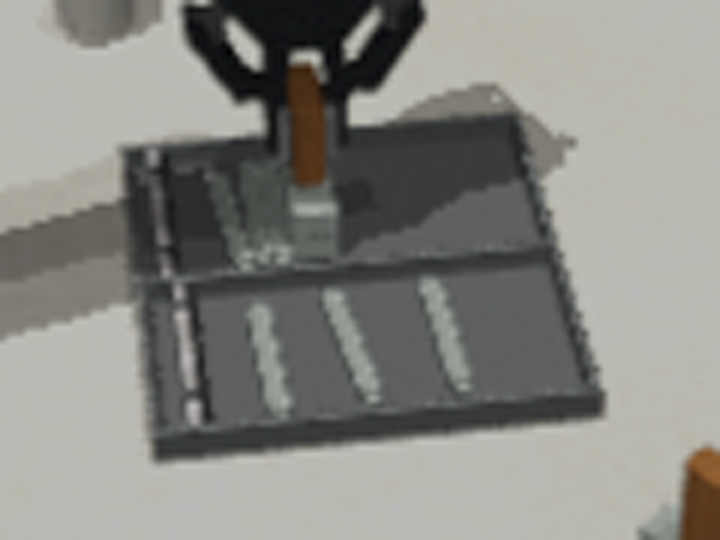

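The rake stands at crop (315,220) with two sticks gathered ahead of it. The near stick is still slightly askew at (225,215), and no rear stick was left behind. I'll keep going more slowly.

```bash

python3 -m crank '[[0,-0.01,-0.03,0,0],[0,-0.02,-0.06,0,0],[0,-0.03,-0.09,0,0],[0,-0.03,-0.12,0,0],[0,-0.03,-0.14,0,0],[0,-0.03,-0.16,0,0],[0,-0.03,-0.18,0,0],[0,-0.03,-0.2,0,0],[0,-0.03,-0.22,0,0],[0,-0.03,-0.23,0,0]]'
python3 -m crank '[[0,0,-0.005,0,0],[0,0,-0.01,0,0],[0,0,-0.015,0,0],[0,0,-0.02,0,0],[0,0,-0.025,0,0],[0,0,-0.03,0,0],[0,0,-0.03,0,0],[0,0,-0.03,0,0],[0,0,-0.03,0,0],[0,0,-0.03,0,0]]'
python3 go.py .5147 .0639 .0625 82.05
python3 - <<'E'
from m import *
f,d=manip.grab_frame("side"); save("pics/s5.png",cv2.resize(f[180:270,190:310],None,fx=6,fy=6,interpolation=cv2.INTER_CUBIC))
E
```

```text
clock: 16.0
ee_pos: [0.5179, 0.0663, 0.0623]
ee_rot: [-3.141, -0.0, 1.433]
wrist_force: [0.8, 0.7, -2.2]
opening: 0.198
gripper_force: 78.1
clock: 17.0
ee_pos: [0.5151, 0.0667, 0.0623]
ee_rot: [-3.141, 0.0, 1.433]
wrist_force: [1.0, -0.5, -1.4]
opening: 0.201
gripper_force: 78.1
t 17.0 pos [0.5151 0.0667 0.0623] yaw 82.13 F [ 0.98 -0.54 -1.37] open 0.201 grip 78.1
shift [-0.028 -0.    -0.002] turn 0.002
```

View pics/s5.png

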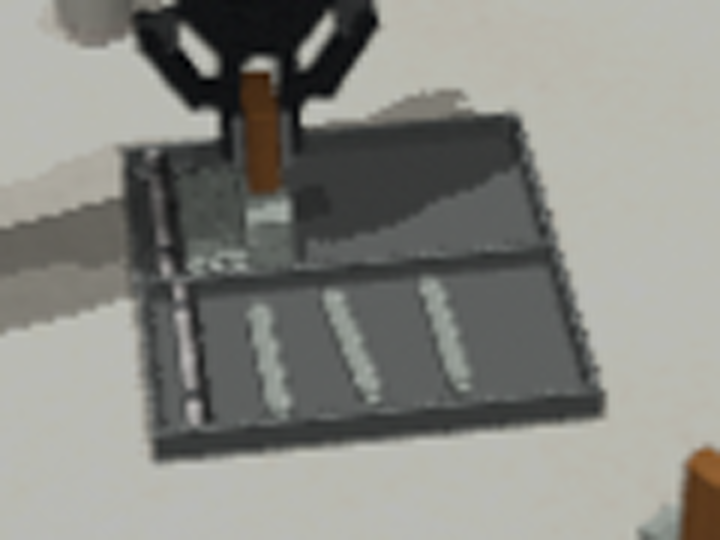

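The three sticks now lie parallel in one row at crop (215,215), a few mm short of the bar at (165,215). Next I close in by feel.

```bash

python3 -m crank '[[0,0,-0.003,0,0],[0,0,-0.006,0,0],[0,0,-0.009,0,0],[0,0,-0.012,0,0],[0,0,-0.015,0,0],[0,0,-0.018,0,0],[0,0,-0.021,0,0],[0,0,-0.024,0,0],[0,0,-0.027,0,0],[0,0,-0.027,0,0]]'
python3 go.py .5147 .0639 .0625 82.05
```

```text
clock: 18.05
ee_pos: [0.5125, 0.067, 0.0624]
ee_rot: [-3.142, -0.0, 1.433]
wrist_force: [0.7, -0.3, -1.5]
opening: 0.2
gripper_force: 78.1
t 18.05 pos [0.5125 0.067  0.0624] yaw 82.12 F [ 0.7  -0.29 -1.46] open 0.2 grip 78.1
shift [-0.028  0.026 -0.001] turn 0.002
```

```bash

python3 -m crank '[[0,0,-0.002,0,0],[0,0,-0.004,0,0],[0,0,-0.006,0,0],[0,0,-0.008,0,0],[0,0,-0.01,0,0],[0,0,-0.012,0,0],[0,0,-0.014,0,0],[0,0,-0.016,0,0],[0,0,-0.018,0,0],[0,0,-0.018,0,0]]'
python3 go.py .5147 .0639 .0625 82.05
```

```text
clock: 19.05
ee_pos: [0.5107, 0.0673, 0.0623]
ee_rot: [-3.142, -0.0, 1.433]
wrist_force: [0.7, -0.0, -1.7]
opening: 0.2
gripper_force: 78.1
t 19.05 pos [0.5107 0.0673 0.0623] yaw 82.12 F [ 0.73 -0.02 -1.74] open 0.2 grip 78.1
shift [-0.028  0.044 -0.002] turn 0.002
```

```bash

python3 -m crank '[[0,0,-0.002,0,0],[0,0,-0.004,0,0],[0,0,-0.006,0,0],[0,0,-0.008,0,0],[0,0,-0.01,0,0],[0,0,-0.012,0,0],[0,0,-0.014,0,0],[0,0,-0.016,0,0],[0,0,-0.018,0,0],[0,0,-0.018,0,0]]'
python3 go.py .5147 .0639 .0625 82.05
```

```text
clock: 20.05
ee_pos: [0.5096, 0.0674, 0.0625]
ee_rot: [3.14, -0.0, 1.433]
wrist_force: [2.3, -0.8, -2.7]
opening: 0.201
gripper_force: 78.0
t 20.05 pos [0.5096 0.0674 0.0625] yaw 82.11 F [ 2.27 -0.82 -2.75] open 0.201 grip 78.0
shift [-0.028  0.055  0.   ] turn 0.001
```

```bash

python3 -m crank '[[0,0,-0.003,0,0],[0,0,-0.006,0,0],[0,0,-0.009,0,0],[0,0,-0.012,0,0],[0,0,-0.015,0,0],[0,0,-0.015,0,0],[0,0,-0.015,0,0],[0,0,-0.015,0,0],[0,0,-0.015,0,0],[0,0,-0.015,0,0]]'
python3 go.py .5147 .0639 .0625 82.05
```

```text
clock: 21.05
ee_pos: [0.5089, 0.0675, 0.0627]
ee_rot: [3.139, -0.001, 1.433]
wrist_force: [5.5, -2.3, -2.9]
opening: 0.2
gripper_force: 78.0
t 21.05 pos [0.5089 0.0675 0.0627] yaw 82.1 F [ 5.48 -2.28 -2.95] open 0.2 grip 78.0
shift [-0.028  0.062  0.002] turn 0.001
```

```bash

python3 -m crank '[[0,0,-0.003,0,0],[0,0,-0.006,0,0],[0,0,-0.008,0,0],[0,0,-0.008,0,0],[0,0,-0.008,0,0],[0,0,-0.008,0,0],[0,0,-0.008,0,0],[0,0,-0.008,0,0],[0,0,-0.008,0,0],[0,0,-0.008,0,0]]'
python3 go.py .5147 .0639 .0625 82.05
python3 - <<'E'
from m import *
f,d=manip.grab_frame("top"); g,_=manip.grab_frame("side")
a=cv2.resize(f[155:255,230:330],(400,400),interpolation=cv2.INTER_CUBIC);b=cv2.resize(g[185:265,200:280],(400,400),interpolation=cv2.INTER_CUBIC)
save("pics/s6.png",np.hstack([a,b]))
E
```

```text
clock: 22.05
ee_pos: [0.5087, 0.0675, 0.0628]
ee_rot: [3.137, -0.001, 1.433]
wrist_force: [6.0, -1.9, -2.9]
opening: 0.202
gripper_force: 78.0
t 22.05 pos [0.5087 0.0675 0.0628] yaw 82.1 F [ 5.99 -1.94 -2.95] open 0.202 grip 78.0
shift [-0.028  0.064  0.003] turn 0.001
```

View pics/s6.png

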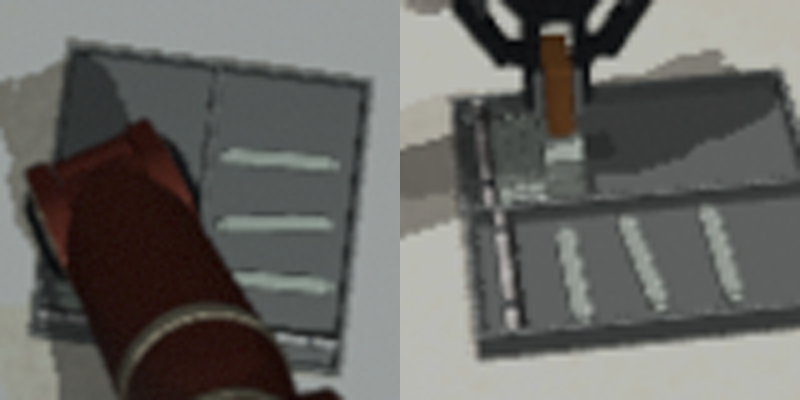

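On the right half, the three left sticks lie in a tight row against the bar at crop (525,160), with the rake touching at (565,165). The press was about 6 N for over 1 s. Now I back off, lift and go to the right bay.

```bash

python3 -m crank '[[0,0,0.02,0,0],[0,0,0.06,0,0],[0,0,0.12,-0.05,0],[0,0,0.2,-0.15,0],[0,0,0.3,-0.3,0],[0,0,0.45,-0.4,0],[0,-0.1,0.6,-0.45,0],[0,-0.3,0.75,-0.45,0],[0,-0.5,0.9,-0.45,0],[0,-0.7,1,-0.45,0]]'
python3 go.py .6191 -.0633 .087 82.05
```

```text
clock: 23.15
ee_pos: [0.5954, -0.0156, 0.107]
ee_rot: [-3.138, -0.0, 1.434]
wrist_force: [0.2, 0.1, -0.9]
opening: 0.201
gripper_force: 78.6
t 23.15 pos [ 0.5954 -0.0156  0.107 ] yaw 82.16 F [ 0.2   0.1  -0.87] open 0.201 grip 78.6
shift [-0.44   0.301  0.199] turn 0.002
```

```bash

python3 -m crank '[[0,-0.1,0.06,0,0],[0,-0.2,0.12,0,0],[0,-0.3,0.2,0,0],[0,-0.4,0.27,0,0],[0,-0.44,0.3,0,0],[0,-0.44,0.3,0.05,0],[0,-0.44,0.3,0.1,0],[0,-0.44,0.3,0.15,0],[0,-0.44,0.3,0.2,0],[0,-0.44,0.3,0.2,0]]'
python3 go.py .6191 -.0633 .0622 82.05
python3 - <<'E'
from m import *
f,d=manip.grab_frame("side"); g,_=manip.grab_frame("top")
a=cv2.resize(g[155:255,230:330],(400,400),interpolation=cv2.INTER_CUBIC);b=cv2.resize(f[185:265,200:300],(400,320),interpolation=cv2.INTER_CUBIC)
b=np.vstack([b,np.zeros((80,400,3),np.uint8)])
save("pics/s7.png",np.hstack([a,b]))
E
```

```text
clock: 24.15
ee_pos: [0.619, -0.0624, 0.0863]
ee_rot: [-3.139, -0.0, 1.434]
wrist_force: [-1.1, -0.9, -2.3]
opening: 0.2
gripper_force: 78.6
t 24.15 pos [ 0.619  -0.0624  0.0863] yaw 82.17 F [-1.07 -0.94 -2.31] open 0.2 grip 78.6
shift [-0.009  0.003  0.24 ] turn 0.003
```

View pics/s7.png

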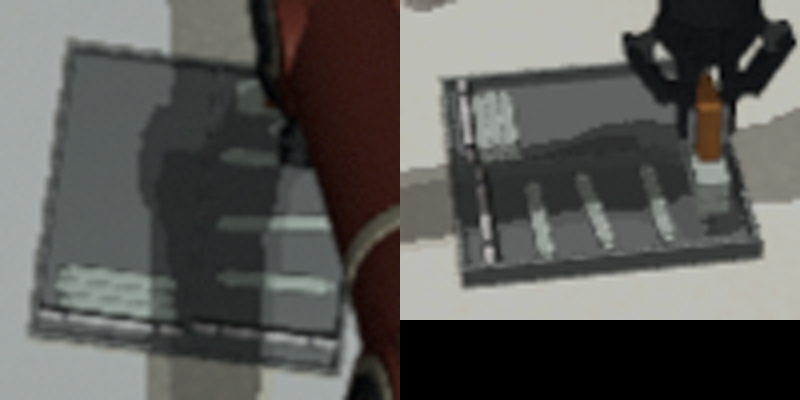

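The top half shows the left row tight and parallel at crop (110,285). The rake is over the right bay's far end, side crop (710,185), clear of the far stick at (660,200). Lower and comb.

```bash

python3 -m crank '[[0,-0.01,0,0.04,0],[0,-0.01,0,0.08,0],[0,-0.01,0,0.12,0],[0,-0.01,0,0.16,0],[0,-0.01,0,0.18,0],[0,-0.01,0,0.2,0],[0,-0.01,0,0.22,0],[0,-0.01,0,0.24,0],[0,-0.01,0,0.24,0],[0,-0.01,0,0.24,0]]'
python3 go.py .5547 -.0543 .0622 82.05
```

```text
clock: 25.25
ee_pos: [0.6197, -0.0639, 0.0633]
ee_rot: [3.142, -0.0, 1.433]
wrist_force: [-0.0, -0.0, -1.9]
opening: 0.202
gripper_force: 78.6
t 25.25 pos [ 0.6197 -0.0639  0.0633] yaw 82.12 F [-0.02 -0.01 -1.87] open 0.202 grip 78.6
shift [ 0.006 -0.657  0.011] turn 0.002
```

```bash

python3 -m crank '[[0,0,-0.05,0.01,0],[0,0,-0.1,0.01,0],[0,0,-0.15,0.01,0],[0,0,-0.2,0.01,0],[0,0,-0.25,0.01,0],[0,0,-0.3,0.01,0],[0,0,-0.35,0.01,0],[0,0,-0.4,0.01,0],[0,0,-0.45,0.01,0],[0,0,-0.5,0.01,0]]'
python3 -m crank '[[0,0,-0.05,0,0],[0,0,-0.1,0,0],[0,0,-0.15,0,0],[0,0,-0.2,0,0],[0,0,-0.25,0,0],[0,0,-0.3,0,0],[0,0,-0.35,0,0],[0,0,-0.4,0,0],[0,0,-0.45,0,0],[0,0,-0.45,0,0]]'
python3 -m crank '[[0,0,-0.02,0,0],[0,0,-0.04,0,0],[0,0,-0.06,0,0],[0,0,-0.08,0,0],[0,0,-0.1,0,0],[0,0,-0.12,0,0],[0,0,-0.14,0,0],[0,0,-0.16,0,0],[0,0,-0.18,0,0],[0,0,-0.18,0,0]]'
python3 go.py .5147 .0639 .0625 82.05
python3 - <<'E'
from m import *
s=manip.state()["ee_pos"]; a=np.radians(7.95); d=s[:2]-[.546,.006]; print("tray x,y",d[0]*np.cos(a)-d[1]*np.sin(a),d[0]*np.sin(a)+d[1]*np.cos(a))
f,d=manip.grab_frame("side"); b=cv2.resize(f[185:265,200:300],(500,400),interpolation=cv2.INTER_CUBIC)
save("pics/s8.png",b)
E
```

```text
clock: 26.25
ee_pos: [0.5699, -0.057, 0.0624]
ee_rot: [3.141, -0.0, 1.433]
wrist_force: [1.2, -1.0, -1.4]
opening: 0.201
gripper_force: 78.6
clock: 27.25
ee_pos: [0.5245, -0.0508, 0.0623]
ee_rot: [-3.14, 0.0, 1.433]
wrist_force: [-0.0, 0.3, -1.0]
opening: 0.198
gripper_force: 78.5
clock: 28.25
ee_pos: [0.5072, -0.0484, 0.0623]
ee_rot: [-3.141, 0.0, 1.433]
wrist_force: [0.2, 0.6, -1.5]
opening: 0.201
gripper_force: 78.4
t 28.25 pos [ 0.5072 -0.0484  0.0623] yaw 82.12 F [ 0.18  0.64 -1.48] open 0.201 grip 78.4
shift [ 1.122 -0.079 -0.002] turn 0.002
tray x,y -0.030951598498661963 -0.05920736606770135
```

View pics/s8.png

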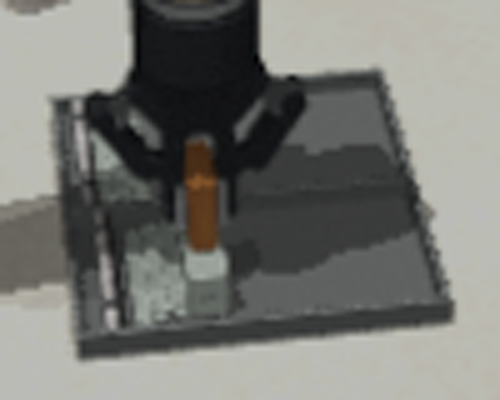

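The right sticks are bunched in a row ahead of the rake at crop (155,280), nearly at the bar at (105,270), and no stick is left behind. That was the tenth picture, so from here I go by feel and numbers.

```bash

python3 -m crank '[[0,0,-0.005,0,0],[0,0,-0.01,0,0],[0,0,-0.015,0,0],[0,0,-0.02,0,0],[0,0,-0.025,0,0],[0,0,-0.03,0,0],[0,0,-0.035,0,0],[0,0,-0.04,0,0],[0,0,-0.045,0,0],[0,0,-0.045,0,0]]'
python3 go.py .5147 .0639 .0625 82.05
```

```text
clock: 29.3
ee_pos: [0.5032, -0.0478, 0.0623]
ee_rot: [-3.141, -0.0, 1.433]
wrist_force: [0.9, -0.4, -0.5]
opening: 0.199
gripper_force: 78.6
t 29.3 pos [ 0.5032 -0.0478  0.0623] yaw 82.13 F [ 0.87 -0.39 -0.45] open 0.199 grip 78.6
shift [ 1.122 -0.039 -0.002] turn 0.002
```

```bash

python3 -m crank '[[0,0,-0.002,0,0],[0,0,-0.004,0,0],[0,0,-0.006,0,0],[0,0,-0.008,0,0],[0,0,-0.01,0,0],[0,0,-0.012,0,0],[0,0,-0.014,0,0],[0,0,-0.016,0,0],[0,0,-0.018,0,0],[0,0,-0.018,0,0]]'
python3 go.py .5147 .0639 .0625 82.05
```

```text
clock: 30.3
ee_pos: [0.5014, -0.0476, 0.0623]
ee_rot: [-3.141, -0.0, 1.433]
wrist_force: [0.3, -0.8, -2.0]
opening: 0.202
gripper_force: 78.6
t 30.3 pos [ 0.5014 -0.0476  0.0623] yaw 82.12 F [ 0.34 -0.84 -2.05] open 0.202 grip 78.6
shift [ 1.122 -0.022 -0.002] turn 0.002
```

```bash

python3 -m crank '[[0,0,-0.002,0,0],[0,0,-0.004,0,0],[0,0,-0.006,0,0],[0,0,-0.008,0,0],[0,0,-0.01,0,0],[0,0,-0.012,0,0],[0,0,-0.014,0,0],[0,0,-0.016,0,0],[0,0,-0.018,0,0],[0,0,-0.018,0,0]]'
python3 go.py .5147 .0639 .0625 82.05
```

```text
clock: 31.3
ee_pos: [0.4997, -0.0473, 0.0623]
ee_rot: [-3.142, -0.0, 1.433]
wrist_force: [0.7, -0.0, -2.7]
opening: 0.201
gripper_force: 78.6
t 31.3 pos [ 0.4997 -0.0473  0.0623] yaw 82.12 F [ 0.75 -0.05 -2.68] open 0.201 grip 78.6
shift [ 1.122e+00 -4.000e-03 -1.000e-03] turn 0.002
```

```bash

python3 -m crank '[[0,0,-0.002,0,0],[0,0,-0.004,0,0],[0,0,-0.006,0,0],[0,0,-0.008,0,0],[0,0,-0.01,0,0],[0,0,-0.012,0,0],[0,0,-0.014,0,0],[0,0,-0.016,0,0],[0,0,-0.018,0,0],[0,0,-0.018,0,0]]'
python3 go.py .5147 .0639 .0625 82.05
```

```text
clock: 32.3
ee_pos: [0.4987, -0.0472, 0.0625]
ee_rot: [3.14, -0.0, 1.433]
wrist_force: [3.5, -1.3, -2.1]
opening: 0.205
gripper_force: 78.3
t 32.3 pos [ 0.4987 -0.0472  0.0625] yaw 82.11 F [ 3.5  -1.31 -2.08] open 0.205 grip 78.3
shift [1.122 0.006 0.   ] turn 0.001
```

```bash

python3 -m crank '[[0,0,-0.003,0,0],[0,0,-0.006,0,0],[0,0,-0.009,0,0],[0,0,-0.012,0,0],[0,0,-0.015,0,0],[0,0,-0.018,0,0],[0,0,-0.018,0,0],[0,0,-0.018,0,0],[0,0,-0.018,0,0],[0,0,-0.018,0,0]]'
python3 go.py .5147 .0639 .0625 82.05
```

```text
clock: 33.3
ee_pos: [0.498, -0.0471, 0.0628]
ee_rot: [3.138, -0.001, 1.433]
wrist_force: [5.3, -0.4, -1.7]
opening: 0.204
gripper_force: 78.2
t 33.3 pos [ 0.498  -0.0471  0.0628] yaw 82.11 F [ 5.33 -0.44 -1.73] open 0.204 grip 78.2
shift [1.122 0.013 0.003] turn 0.001
```

```bash

python3 -m crank '[[0,0,-0.003,0,0],[0,0,-0.006,0,0],[0,0,-0.009,0,0],[0,0,-0.009,0,0],[0,0,-0.009,0,0],[0,0,-0.009,0,0],[0,0,-0.009,0,0],[0,0,-0.009,0,0],[0,0,-0.009,0,0],[0,0,-0.009,0,0]]'
python3 go.py .5147 .0639 .0625 82.05
```

```text
clock: 34.3
ee_pos: [0.4978, -0.0471, 0.0629]
ee_rot: [3.136, -0.001, 1.433]
wrist_force: [6.1, -2.2, -2.2]
opening: 0.197
gripper_force: 78.2
t 34.3 pos [ 0.4978 -0.0471  0.0629] yaw 82.11 F [ 6.07 -2.25 -2.16] open 0.197 grip 78.2
shift [1.122 0.015 0.005] turn 0.001
```

```bash

python3 -m crank '[[0,0,0.02,0,0],[0,0,0.06,0,0],[0,0,0.12,-0.05,0],[0,0,0.2,-0.15,0],[0,0,0.2,-0.3,0],[0,-0.1,0.2,-0.45,0],[0,-0.3,0.2,-0.5,0],[0,-0.5,0.2,-0.5,0],[0,-0.7,0.2,-0.5,0],[0,-0.9,0.2,-0.5,0]]'
python3 -m crank '[[0,-0.1,0,0,0],[0,-0.2,0,0,0],[0,-0.3,0,0,0],[0,-0.4,0,0,0],[0,-0.5,0,0,0],[0,-0.6,0,0,0],[0,-0.7,0,0,0],[0,-0.8,0,0,0],[0,-0.9,0,0,0],[0,-0.98,0,0,0]]'
python3 go.py .5 -.24 .055 82
python3 - <<'E'
from m import *
a=np.radians(-7.95); Rz=np.array([[np.cos(a),-np.sin(a)],[np.sin(a),np.cos(a)]])
for n,off in(("side",(.5443,.0045)),("top",(.5483,.0085))):
    f,_=manip.grab_frame(n); g=f.mean(-1).astype(np.float32)
    for b,y0 in(("L",58.5),("R",-58.5)):
        xs=np.arange(-100,-20,1.5); ys=np.arange(y0-54,y0+55,1.5); X,Y=np.meshgrid(xs,ys,indexing='ij')
        P=np.c_[X.ravel(),Y.ravel()]/1000@Rz.T+off; q=pix(n,np.c_[P,np.full(len(P),.014)]).astype(np.float32)
        im=cv2.remap(g,q[:,0].reshape(X.shape),q[:,1].reshape(X.shape),cv2.INTER_LINEAR)
        m=(im>(im[-15:].mean()+25)); m[xs<-88 if b=="L" else xs<-82]=0
        c=np.c_[X[m],Y[m]]; print(n,b,len(c),rect(c) if len(c)>5 else '')
E
```

```text
clock: 35.3
ee_pos: [0.5005, -0.1387, 0.112]
ee_rot: [-3.136, -0.0, 1.434]
wrist_force: [0.2, 0.0, -1.9]
opening: 0.196
gripper_force: 78.8
clock: 36.3
ee_pos: [0.4891, -0.2368, 0.1123]
ee_rot: [-3.142, 0.0, 1.433]
wrist_force: [0.0, -0.7, -2.2]
opening: 0.199
gripper_force: 78.8
t 36.3 pos [ 0.4891 -0.2368  0.1123] yaw 82.08 F [ 0.   -0.74 -2.17] open 0.199 grip 78.8
shift [-0.016  0.113  0.573] turn 0.002
side L 2367 (array([-54.25,  58.5 ]), array([108. ,  67.5]), 90.0)
side R 1284 (array([-56.5, -58.5]), array([108.,  51.]), 90.0)
top L 1108 (array([-73.  ,  56.25]), array([91.5, 30. ]), 90.0)
top R 640 (array([-66.25, -48.  ]), array([78. , 31.5]), 90.0)
```

Both rows read as about 30 mm wide blocks square to the tray. Setting the rake down.

```bash

python3 -m crank '[[0,-0.01,0.03,0.06,0],[0,-0.02,0.06,0.14,0],[0,-0.02,0.08,0.22,0],[0,-0.02,0.1,0.3,0],[0,-0.02,0.11,0.38,0],[0,-0.02,0.11,0.46,0],[0,-0.02,0.11,0.52,0],[0,-0.02,0.11,0.55,0],[0,-0.02,0.11,0.57,0],[0,-0.02,0.11,0.575,0]]'
python3 -m crank '[[0,0,0,0.003,0],[0,0,0,0.006,0],[0,0,0,0.009,0],[0,0,0,0.012,0],[0,0,0,0.015,0],[0,0,0,0.015,0],[0,0,0,0.015,0],[0,0,0,0.015,0],[0,0,0,0.015,0],[0,0,0,0.015,0]]'
python3 go.py .5 -.24 .053 82
```

```text
clock: 37.4
ee_pos: [0.5, -0.2392, 0.0548]
ee_rot: [3.142, -0.0, 1.433]
wrist_force: [-0.4, -0.6, -1.0]
opening: 0.205
gripper_force: 78.8
clock: 38.4
ee_pos: [0.5, -0.2392, 0.0533]
ee_rot: [3.142, -0.0, 1.433]
wrist_force: [0.9, -0.4, -1.4]
opening: 0.206
gripper_force: 78.8
t 38.4 pos [ 0.5    -0.2392  0.0533] yaw 82.12 F [ 0.91 -0.43 -1.38] open 0.206 grip 78.8
shift [-0.008  0.001  0.003] turn 0.003
```

```bash

python3 -m crank '[[0,0,0,0.003,0],[0,0,0,0.006,0],[0,0,0,0.008,0],[0,0,0,0.008,0],[0,0,0,0.008,0],[0,0,0,0.008,0],[0,0,0,0.008,0],[0,0,0,0.008,0],[0,0,0,0.008,0],[0,0,0,0.008,0]]'
```

```text
clock: 39.4
ee_pos: [0.5, -0.2392, 0.0533]
ee_rot: [3.141, 0.0, 1.433]
wrist_force: [-0.7, -0.4, 5.0]
opening: 0.197
gripper_force: 79.8
```

Contact with the bench (5 N). Opening, then retracting straight up.

```bash

python3 -m crank '[[0.3,0,0,-0.003,0],[0.5,0,0,-0.003,0],[0.8,0,0,-0.003,0],[1,0,0,-0.003,0],[1,0,0,-0.003,0],[1,0,0,-0.003,0],[1,0,0,-0.003,0],[1,0,0,-0.003,0],[1,0,0,-0.003,0],[1,0,0,-0.003,0]]'
python3 -m crank '[[1,0,0,-0.05,0],[1,0,0,-0.12,0],[1,0,0,-0.2,0],[1,0,0,-0.3,0],[1,0,0,-0.4,0],[1,0,0,-0.5,0],[1,0,0,-0.6,0],[1,0,0,-0.7,0],[1,0,0,-0.8,0],[1,0,0,-0.9,0]]'
python3 -m crank '[[1,-0.1,0,-0.05,0],[1,-0.2,0,-0.1,0],[1,-0.3,0,-0.15,0],[1,-0.4,0,-0.2,0],[1,-0.5,0,-0.25,0],[1,-0.6,0,-0.3,0],[1,-0.7,0,-0.35,0],[1,-0.8,0,-0.4,0],[1,-0.9,0,-0.45,0],[1,-1,0,-0.5,0]]'
python3 - <<'E'
from m import *
a=np.radians(-7.95); Rz=np.array([[np.cos(a),-np.sin(a)],[np.sin(a),np.cos(a)]]); n,off="top",(.5483,.0085)
f,d=manip.grab_frame(n); g=f.mean(-1).astype(np.float32)
for b,y0 in(("L",58.5),("R",-58.5)):
    xs=np.arange(-100,110,1.5); ys=np.arange(y0-54,y0+55,1.5); X,Y=np.meshgrid(xs,ys,indexing='ij')
    P=np.c_[X.ravel(),Y.ravel()]/1000@Rz.T+off; q=pix(n,np.c_[P,np.full(len(P),.014)]).astype(np.float32)
    im=cv2.remap(g,q[:,0].reshape(X.shape),q[:,1].reshape(X.shape),cv2.INTER_LINEAR)
    for th in(95,110):
        m=im>th; m[xs<(-88 if b=="L" else -82)]=0
        c=np.c_[X[m],Y[m]]; print(b,th,len(c),rect(c) if len(c)>5 else '')
    w=im[:,len(ys)//6:-len(ys)//6]; print([int(v) for v in w.mean(1)[:60:2]])
for n in("top","side"):
    f,d=manip.grab_frame(n); C=cloud(n,d); t=C[(abs(C[...,0]-.5)<.05)&(abs(C[...,1]+.24)<.06)]
    for lo,hi in((.022,.06),(.08,.1)): k=t[(t[:,2]>lo)&(t[:,2]<hi)]; print(n,len(k),rect(k) if len(k)>4 else '')
E
python3 go.py .5 -.24 .053 82
```

```text
clock: 40.4
ee_pos: [0.4999, -0.2392, 0.0528]
ee_rot: [3.142, -0.0, 1.433]
wrist_force: [0.5, 0.5, 0.3]
opening: 0.999
gripper_force: 0.0
clock: 41.4
ee_pos: [0.4999, -0.2392, 0.1437]
ee_rot: [3.142, -0.0, 1.433]
wrist_force: [-0.3, -1.0, 0.4]
opening: 0.998
gripper_force: 0.0
clock: 42.4
ee_pos: [0.4861, -0.339, 0.1932]
ee_rot: [3.142, -0.0, 1.433]
wrist_force: [0.2, 0.4, -0.5]
opening: 0.999
gripper_force: 0.0
L 95 1192 (array([-72.25,  56.25]), array([94.5, 31.5]), 90.0)
L 110 1028 (array([-73. ,  55.5]), array([90., 30.]), 90.0)
[108, 122, 82, 75, 116, 129, 123, 119, 129, 127, 120, 121, 129, 123, 99, 79, 81, 81, 81, 81, 81, 81, 81, 81, 81, 81, 81, 81, 80, 80]
R 95 1079 (array([-67.  , -53.25]), array([85.5, 30. ]), 90.0)
R 110 959 (array([-67.75, -53.25]), array([28.5, 82.5]), 0.0)
[78, 85, 111, 115, 71, 82, 121, 126, 119, 120, 130, 126, 119, 125, 131, 121, 92, 80, 83, 83, 83, 83, 83, 83, 82, 83, 82, 82, 82, 82]
top 135 (array([ 0.5015, -0.2381]), array([0.0846, 0.0245]), 82.39)
top 95 (array([ 0.5014, -0.2379]), array([0.0446, 0.0177]), 84.02)
side 157 (array([ 0.4975, -0.2404]), array([0.0926, 0.0242]), 83.13)
side 82 (array([ 0.4977, -0.2406]), array([0.0451, 0.0176]), 82.9)
t 42.55 pos [ 0.4861 -0.3392  0.1931] yaw 82.03 F [ 0.09  0.25 -0.76] open 0.997 grip 0.0
shift [ 1.003 -0.     1.4  ] turn 0.001
```

```bash
python3 -c "
from workcell import manip; print(manip.sign_off())"
```

```text
the job is handed in; nothing more can be done
None
```

The job is handed in at about 42.6 s: each bay's three sticks measured as a tight row square to the tray against its stop bar, each pressed at about 6 N for over half a second. The rake stands upright on the bench to the right of the tray. I kept the arm away from the bottle, screwdriver and tablet but did not re-measure them, and the sign-off returned no verdict.

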